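Hand the mosaic turntable over from its index pin to its brake

TASK

The mosaic turntable is to be held by its brake instead of its index pin: first push the T-handled brake screw all the way down, then turn it clockwise until its bar stands square to its steel block, one end towards the wheel. Then draw the round-headed index pin straight up in its block without wedging it, only until the dark band round its rod is completely out and about 15 mm of the rod is still in the bore, and finish there, still holding the pin still; do not let it go. Leave the other things on the table where they are.

Things in the scene. Friction and masses are not known exactly. Their poses are not given: they have to be found in the camera images.
- turntable: Fixed mosaic turntable. Origin: on the table midway between the two steel blocks, which stand 75 mm either side along its y (which is which varies). x points level to the wheel's centre, 200 mm away. Wheel 280 mm across, top of its mosaic 67 mm above the table; a thin index flange under it runs into both blocks. Loose things lie around, none within 35 mm of a block.
- pin_block: Fixed steel block, 56 x 56 mm, 60 mm high, with the index pin's upright blind bore in the middle of its top: bore 17 mm across, 50 mm deep. Origin: centre of the underside, on the table; z up, x parallel to the turntable's x.
- bore_mouth (a point): Centre of the bore's mouth, in the block's top face, 60 mm above the table; z is the bore axis, up.
- pin: Loose index pin, 94 mm long, 0.18-0.35 kg: steel rod 16 mm across, 66 mm bare, under a black round head 30 mm across, 28 mm high. Origin: centre of the rod's lower end, z up to the head. It starts on the bore's floor, 50 mm below the mouth, 16 mm of rod showing. Dark band 22 to 28 mm above the lower end, hidden at first. Only weight and rubbing resist the pull; let go, it drops back.
- pin_head (a point): Centre of the pin's round head, on the pin's axis 80 mm above its lower end; the head reaches 14 mm above and below it.
- brake_block: Fixed steel block, 56 x 56 mm, 50 mm high, that carries the T-handled brake screw upright in the middle of its top. Origin: centre of the underside, on the table; x parallel to the turntable's x.
- brake_grip (a point): Centre of the brake screw's T-bar: a black bar 48 mm long, 14 mm wide, 18 mm high, on a round steel stem 16 mm across. The x axis of this point runs along the bar, z up. At the start it is 83 mm above the table, and 75 mm once pushed down.
- brake_push (a joint): How far the brake screw is pushed down, m: 0 up (start), 0.008 fully down at a stop. It slides down against a drag of 5 N and stays where it is left.
- brake_turn (a joint): Turn of the T-bar about the vertical, rad, growing clockwise as seen from above. It starts between 0 and 0.45, the bar is square to its block with an end towards the wheel (parallel to the x axis of block and turntable) at 1.3, and there is a stop at 1.45. Drag 0.08 N m; it stays where it is left.
Not all that is in view belongs to the job. There is more than one size of the pin; the job needs the larger.

How it is judged:
By the outcome, as a careful person would: the job done as asked, in the order asked, and still so for the second after the job is handed in, while the arm keeps its last pose, push and grip.
It also fails if it takes over 42 s, if anything falls off the work surface, if the arm or the gripper's body presses on something with over 40 N, if the wrist force passes 120 N, or if a joint passes its speed limit or range.

ROBOT

A 6-joint arm with a two-finger parallel gripper is mounted at the origin on the work surface. World frame = base frame: x ahead of the robot, y to its left, z up, the work surface at z = 0. Lengths are in m, angles in rad, forces in N, time in s.
With the tool pointing down it reaches from about 0.325 to 0.75 m from the base axis. Payload 7.6 kg.
Tool frame: the origin (TCP) lies between the finger pads; the fingertips stand 11 mm ahead of it and the grasp point (between the pads) lies 8 mm behind it (tcp_to_tips is the distance from the TCP to the fingertips, in m); z points along the fingers, y is the line along which they close (so a half turn about z gives the same grasp; the last joint's range is limited). The gripper opens to 85 mm and grips with 20 to 120 N. Pads are 22 mm wide; open, the fingers measure 114 mm over their backs; the gripper's body (76 mm by 85 mm) begins 54 mm behind the grasp point. The pads swing forward as they close: fully open they stand 13 mm farther back than shut.
Start: joints at [-1.397, 0.052, 1.401, -0, 1.689, -0.07], TCP at [0.127, -0.509, 0.213] pointing down, gripper open.
Joint ranges: [-2.9, 2.9], [-0.91, 2.17], [0.12, 2.37], [-1.06, 4.2], [0.26, 2.73], [-2.93, 2.93]. Speed limits (rad/s): [2.57, 2.57, 3.01, 3.14, 3.14, 3.14].

INTERFACE

Orientations are given as a unit quaternion [w, x, y, z].
In Python, from cell import * gives the robot as it stands.
- The arm moves only by the shell command python3 -m inch 'ROWS'. ROWS is JSON, a list of rows, each an object of numbers: "x", "y", "z": the shift along the tool's x, y, z in cm; "yaw": the turn about the tool's z in rad; "fingers": the opening, from -1 (shut) to 1 (fully open). A call has 1 to 10 rows; each row shifts and turns the commanded pose from where the row before left it, along the tool's axes as they then stand; what a row does not reach is not made up. A row lasts 1/12 s, in which the tool goes at most 41.7 mm and 7.16 degrees, less where a joint would pass 70% of its speed; a pose out of reach is approached as far as the arm can. A call with a gripper value outside its range is refused whole. The fingers move at their own pace and stop on an object; the grip force is fixed at half the most. Time passes only in rows, so rows that do not move let the fingers close. It gives the time, the measured TCP pose, the force, the opening and the grip force at its end, in the units of the state.
- observe(): the state, without advancing time (a new reading comes with each control period).
- get_image(name): name is "side" or "top"; returns (picture, depth): 480x640x3 uint8, red, green, blue; 480x640 float32, m along the optical axis (not along the pixel's ray), 0 where there is no reading.
- camera_params(name): a dict with "vertical_fov" (degrees; the focal length in pixels is half the picture's height over the tangent of half this angle, whatever the lens; pixels are square), "cx", "cy" (the principal point, pixels), "R" (3x3) and "t" (3): a world point X has camera coordinates R X + t. Camera axes: x right, y down, z forward; pixel columns grow to the right and rows downward; lengths in m; the calibration is good to about 2 mm. A picture is of the moment at which its call begins. camera_params takes no time and is no camera call.
- close_job(): hands the job in; it is judged then, once.
The state is a dict: "clock": time; "qpos": joint angles; "joint_velocities": joint speeds; "joint_efforts": joint torques, N m; "tcp_pos": TCP position; "eef_rot": TCP orientation; "wrist_force": force on the tool from outside, world axes, zero at the start; "wrist_torque": the same for the moment, N m; "width": finger opening in m; "finger_force": force on a finger pad.
Only numpy, scipy, OpenCV 4.12 (cv2) and the standard library are available. Lean on these libraries where they do the work, as an engineer would, in place of code of your own. Each camera call takes 0.05 s, during which the arm holds its last target. There are 200 camera calls.

## Working session

There is one attempt and no reset: what is moved stays moved. The work goes in short steps, Python scripts to look and compute and a shell command to move; the robot and the scene stay as the last step left them, time stands still between calls to the robot, and variables do not carry over. Pictures are saved under pics/ and viewed, at most 10 in all, crops included, and the job is handed in when it is done.

```bash
mkdir -p pics; ls; python3 - <<'E'
from cell import *
import cv2,numpy as np
print(observe())
for n in("side","top"):
    im,d=get_image(n);cv2.imwrite(f"pics/{n}0.png",im[:,:,::-1]);np.save(f"pics/{n}0_d.npy",d);print(n,camera_params(n))
E
```

```text
pics
{'clock': 0.0, 'qpos': array([-1.39730430e+00,  5.28626795e-02,  1.40173433e+00, -2.94003899e-06,
        1.68859206e+00, -7.02915583e-02]), 'joint_velocities': array([-0.00143873, -0.00282643,  0.00028451, -0.00046184,  0.00013927,
       -0.00093295]), 'joint_efforts': array([ 3.93133053e-05, -3.81667936e+01, -3.60185766e+01, -1.19474657e-04,
        6.08800983e-03,  4.24079843e-06]), 'tcp_pos': array([ 0.1266912 , -0.50914524,  0.21255403]), 'eef_rot': array([-7.97071020e-04,  9.92580093e-01,  1.21589971e-01, -4.26275090e-05]), 'wrist_force': array([ 0.25397832, -0.10081391,  0.23577744]), 'wrist_torque': array([-0.00632684, -0.05913449, -0.02705769]), 'finger_force': 0.0, 'width': 0.08522738705358548}
side {'vertical_fov': 56.26216793633889, 'cx': 320.12189662568557, 'cy': 241.9333226062805, 'R': array([[-0.83987605, -0.54277342, -0.00228954],
       [-0.25519416,  0.39859788, -0.88090617],
       [ 0.47904506, -0.73926771, -0.47328541]]), 't': array([0.44066131, 0.1872727 , 0.51866929])}
top {'vertical_fov': 45.87956206651627, 'cx': 320.08190968295025, 'cy': 238.9506258382971, 'R': array([[ 0.01976088, -0.99934599, -0.03028367],
       [-0.99927396, -0.01875449, -0.03316347],
       [ 0.03257382,  0.03091702, -0.99899103]]), 't': array([0.0567973 , 0.47988708, 0.8406934 ])}
```

View pics/top0.png

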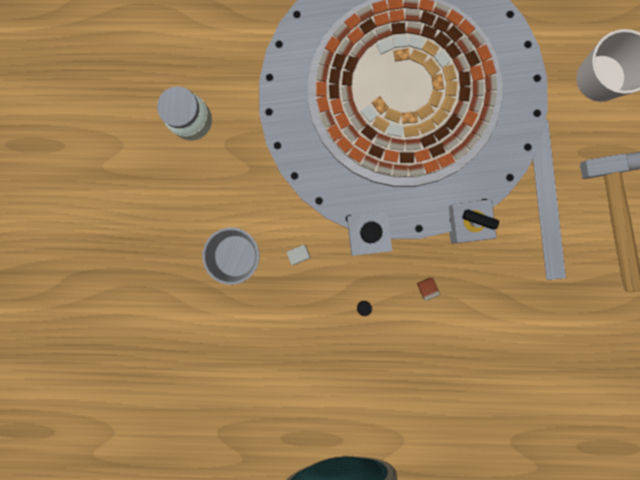

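View pics/side0.png

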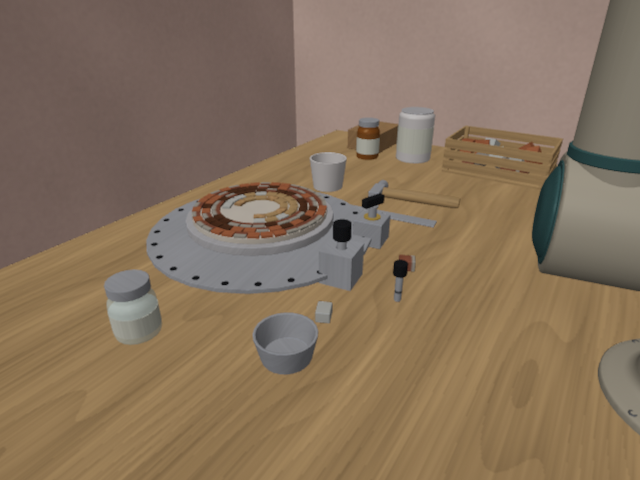

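The top view shows the black round head in the left block at (371,232) and the T-bar on the right block at (480,220). What could be mistaken for them:
- **Pin:** the large pin in its block at top (371,232) / side (342,231), or the small pin standing loose at top (364,308) / side (400,270). I choose the one in the block.
- **T-bar:** the black bar at top (480,220) / side (373,201), or the T-shaped hammer at top (615,165). I choose the black bar.

```bash
cat > h.py <<'E'
from cell import *
import cv2,numpy as np
def ray(n,u,v):
    c=camera_params(n);f=240/np.tan(np.radians(c["vertical_fov"])/2);R=np.array(c["R"])
    return -R.T@np.array(c["t"]), R.T@np.array([(u-c["cx"])/f,(v-c["cy"])/f,1])
def plane(n,u,v,z):
    o,d=ray(n,u,v);return o+d*(z-o[2])/d[2]
def two(p,q):
    (o,d),(a,b)=ray("top",*p),ray("side",*q)
    s=np.linalg.lstsq(np.c_[d,-b],a-o,rcond=None)[0];P=o+s[0]*d;Q=a+s[1]*b
    return (P+Q)/2,np.linalg.norm(P-Q)
def dark(im,box,th=55):
    u0,v0,u1,v1=box;m=np.zeros(im.shape[:2],np.uint8);m[v0:v1,u0:u1]=(im[v0:v1,u0:u1].max(2)<th)*255
    c=max(cv2.findContours(m,cv2.RETR_EXTERNAL,cv2.CHAIN_APPROX_NONE)[0],key=cv2.contourArea)
    return c
E
python3 - <<'E'
from h import *
t=cv2.imread("pics/top0.png");s=cv2.imread("pics/side0.png")
def info(im,b):
    c=dark(im,b);M=cv2.moments(c);print(cv2.minAreaRect(c),cv2.contourArea(c));return (M["m10"]/M["m00"],M["m01"]/M["m00"]),c
p,_=info(t,(350,215,392,250));q,_=info(s,(328,215,356,245))
print("pin",two(p,q),plane("top",*p,.104))
p,c=info(t,(455,205,505,235));q,_=info(s,(358,190,388,212))
print("bar",two(p,q),plane("top",*p,.092))
b=cv2.boxPoints(cv2.minAreaRect(c));print("bar corners",[plane("top",*x,.092)[:2].round(4) for x in b])
# wheel centre via flange circle: blocks' top edges
cv2.imwrite("pics/crop.png",np.hstack([cv2.resize(t[190:270,335:515],None,fx=3,fy=3,interpolation=2)[:240],cv2.resize(s[185:295,310:420],(240,240),interpolation=2)]))
E
```

```text
((370.9000244140625, 231.80003356933594), (19.230182647705078, 20.57182502746582), 63.43495178222656) 303.5
((341.5, 230.5), (21.0, 17.0), 90.0) 330.5
pin (array([ 0.4869609 , -0.00489946,  0.0900815 ]), np.float64(0.00012778796695798834)) [ 0.48625463 -0.00412018  0.104     ]
((480.2427978515625, 219.2349853515625), (35.44187927246094, 10.099282264709473), 19.290042877197266) 305.5
((372.550048828125, 200.6500244140625), (9.803059577941895, 23.40085220336914), 71.56504821777344) 186.0
bar (array([ 0.50725412, -0.15285438,  0.08392163]), np.float64(8.922299408277369e-05)) [ 0.50662781 -0.15086326  0.092     ]
bar corners [array([ 0.5075, -0.1264]), array([ 0.5204, -0.1307]), array([ 0.5055, -0.1754]), array([ 0.4926, -0.1711])]
```

View pics/crop.png

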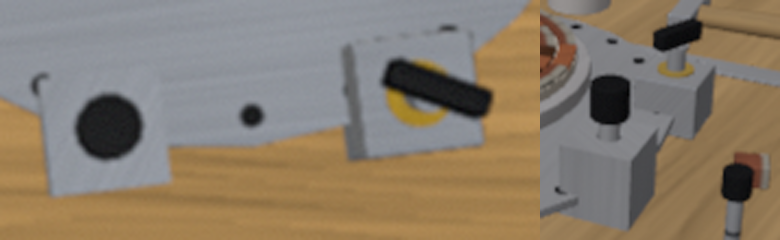

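The crop confirms the choice. The round head is 20 px across and sits on the left block. The T-bar with its yellow collar is on the right block, and the small loose pin stands apart on the table. The two-view heights of 0.090 and 0.084 m match the given 90 and 83 mm, and the spacing is 149 mm against the given 150. The wheel's x axis lies at about 7.8° and the bar at about 71.6°, so the turn needed is about 64° clockwise.

```bash
cat >> h.py <<'E'
def need(x,y,z,ang):
    "shift in tool cm and yaw for TCP at xyz with tool x at ang deg (mod 180)"
    o=observe();w,a,b,c=o["eef_rot"];
    from scipy.spatial.transform import Rotation as Ro
    R=Ro.from_quat([a,b,c,w]).as_matrix();cur=np.degrees(np.arctan2(R[1,0],R[0,0]))
    d=(cur-ang+90)%180-90
    print("t",round(o["clock"],2),"pos",o["tcp_pos"].round(4),"ang",cur.round(2),"tilt",R[:,2].round(3),"shift cm",(R.T@(np.array([x,y,z])-o["tcp_pos"])*100).round(2),"yaw",np.radians(d).round(3),"w",round(o["width"],4),"F",np.round(o["wrist_force"],1),"T",np.round(o["wrist_torque"],2),"ff",round(o["finger_force"],1))
E
python3 -m inch '[{"x":3.25,"y":-1.8,"fingers":0},{"x":3.25,"y":-1.8,"fingers":0},{"x":3.25,"y":-1.8,"fingers":0},{"x":3.25,"y":-1.8,"fingers":0},{"x":3.25,"y":-1.8,"fingers":0},{"x":3.25,"y":-1.8,"fingers":0},{"x":3.25,"y":-1.8,"fingers":0},{"x":3.25,"y":-1.8,"fingers":0},{"x":3.25,"y":-1.8,"fingers":0},{"x":3.25,"y":-1.8,"fingers":0}]'
python3 -m inch '[{"x":3.25,"y":-1.8,"fingers":0},{"x":3.25,"y":-1.8,"fingers":0},{"x":3.25,"y":-1.8,"fingers":0},{"x":1.5,"y":-1,"fingers":0},{"yaw":-0.12,"fingers":0},{"yaw":-0.12,"fingers":0},{"yaw":-0.12,"fingers":0},{"yaw":-0.12,"fingers":0},{"yaw":-0.12,"fingers":0},{"yaw":-0.12,"fingers":0}]'
python3 -m inch '[{"yaw":-0.12,"fingers":0},{"yaw":-0.12,"fingers":0},{"fingers":0},{"fingers":0}]'
python3 -c "
from h import *
need(.507,-.1525,.150,71.6)"
```

```text
t 0.1 pos [ 0.1267 -0.5092  0.2127] ang 13.97 tilt [-0.     0.001 -1.   ] shift cm [ 45.51 -25.42   6.31] yaw -1.006 w 0.0853 F [ 0.3  1.2 -0.9] T [-0.03 -0.02  0.03] ff 0.0validation failed for argument at $[0]...
validation failed for argument at $[0]...
validation failed for argument at $[0]...
```

```bash
python3 -m inch '[{"x":3.2,"y":-1.8,"z":0.0,"yaw":0.0,"fingers":0.0}]'; python3 -m inch --help | head -30
```

```text
clock: 0.18
tcp_pos: [0.1507, -0.4859, 0.2121]
eef_rot: [-0.001, 0.993, 0.119, -0.001]
wrist_force: [1.3, -0.4, 0.3]
width: 0.0756
finger_force: 0.0invalid input: not JSON, or not a number
```

```bash

python3 -m inch '[{"x":3.25,"y":-1.8,"z":0,"yaw":0,"fingers":0},{"x":3.25,"y":-1.8,"z":0,"yaw":0,"fingers":0},{"x":3.25,"y":-1.8,"z":0,"yaw":0,"fingers":0},{"x":3.25,"y":-1.8,"z":0,"yaw":0,"fingers":0},{"x":3.25,"y":-1.8,"z":0,"yaw":0,"fingers":0},{"x":3.25,"y":-1.8,"z":0,"yaw":0,"fingers":0},{"x":3.25,"y":-1.8,"z":0,"yaw":0,"fingers":0},{"x":3.25,"y":-1.8,"z":0,"yaw":0,"fingers":0},{"x":3.25,"y":-1.8,"z":0,"yaw":0,"fingers":0},{"x":3.25,"y":-1.8,"z":0,"yaw":0,"fingers":0}]' | head -3
python3 -m inch '[{"x":3.25,"y":-1.8,"z":0,"yaw":0,"fingers":0},{"x":3.25,"y":-1.8,"z":0,"yaw":0,"fingers":0},{"x":3.25,"y":-1.8,"z":0,"yaw":0,"fingers":0},{"x":0,"y":0,"z":0,"yaw":-0.12,"fingers":0},{"x":0,"y":0,"z":0,"yaw":-0.12,"fingers":0},{"x":0,"y":0,"z":0,"yaw":-0.12,"fingers":0},{"x":0,"y":0,"z":0,"yaw":-0.12,"fingers":0},{"x":0,"y":0,"z":0,"yaw":-0.12,"fingers":0},{"x":0,"y":0,"z":0,"yaw":-0.12,"fingers":0},{"x":0,"y":0,"z":0,"yaw":-0.12,"fingers":0}]'|head -3
python3 -m inch '[{"x":0,"y":0,"z":0,"yaw":-0.12,"fingers":0},{"x":0,"y":0,"z":0,"yaw":0,"fingers":0},{"x":0,"y":0,"z":0,"yaw":0,"fingers":0}]'|head -3
python3 -c "
from h import *
need(.507,-.1525,.150,71.6)"
```

```text
clock: 1.02
tcp_pos: [0.4263, -0.2295, 0.2131]
eef_rot: [-0.0, 0.993, 0.122, -0.0]
clock: 1.85
tcp_pos: [0.5068, -0.1551, 0.2128]
eef_rot: [-0.0, 0.855, 0.518, -0.0]
clock: 2.1
tcp_pos: [0.5068, -0.1552, 0.213]
eef_rot: [-0.0, 0.825, 0.565, -0.0]
t 2.1 pos [ 0.5068 -0.1552  0.213 ] ang 68.77 tilt [-0.001  0.    -1.   ] shift cm [ 0.26 -0.08  6.3 ] yaw -0.049 w 0.0427 F [-0.1  0.1  0.9] T [-0.04 -0.    0.04] ff 0.0
```

```bash

python3 -m inch '[{"x":0.26,"y":-0.08,"z":2,"yaw":-0.049,"fingers":0},{"x":0,"y":0,"z":3,"yaw":0,"fingers":0},{"x":0,"y":0,"z":3,"yaw":0,"fingers":0},{"x":0,"y":0,"z":2,"yaw":0,"fingers":0},{"x":0,"y":0,"z":0,"yaw":0,"fingers":0},{"x":0,"y":0,"z":0,"yaw":0,"fingers":0}]'
python3 - <<'E'
from h import *
need(.507,-.1525,.079,71.6)
a=get_image("side")[0][:,:,::-1];b=get_image("top")[0][:,:,::-1]
cv2.imwrite("pics/near.png",np.hstack([cv2.resize(a[120:270,300:450],(400,400)),cv2.resize(b[160:280,420:540],(400,400))]))
E
```

```text
clock: 2.6
tcp_pos: [0.5067, -0.1523, 0.1129]
eef_rot: [-0.001, 0.811, 0.585, -0.001]
wrist_force: [0.0, -0.1, 0.6]
width: 0.0427
finger_force: 0.0
t 2.6 pos [ 0.5067 -0.1523  0.1129] ang 71.65 tilt [-0.002  0.001 -1.   ] shift cm [-0.01  0.04  3.39] yaw 0.001 w 0.0427 F [ 0.  -0.1  0.6] T [ 0.   -0.02  0.  ] ff 0.0
```

View pics/near.png

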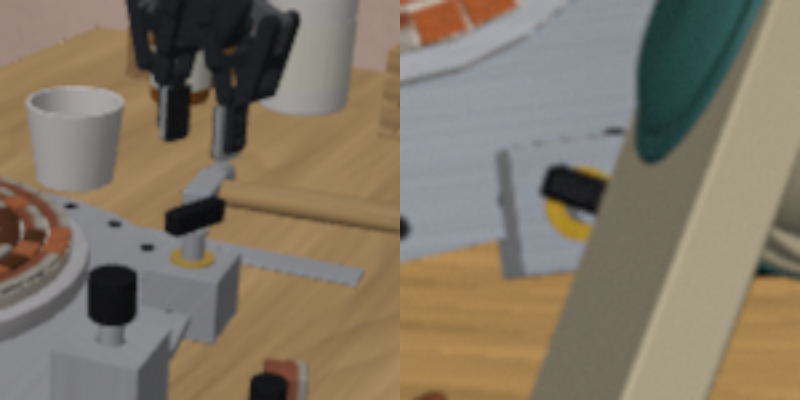

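The side crop shows the two fingertips at (172,135) and (228,155), with the bar centred below them at (195,215), so the gripper is aligned. I'll descend and grip.

```bash

python3 -m inch '[{"x":0,"y":0.04,"z":2,"yaw":0,"fingers":0},{"x":0,"y":0,"z":1.4,"yaw":0,"fingers":0},{"x":0,"y":0,"z":0,"yaw":0,"fingers":0},{"x":0,"y":0,"z":0,"yaw":0,"fingers":-1},{"x":0,"y":0,"z":0,"yaw":0,"fingers":-1},{"x":0,"y":0,"z":0,"yaw":0,"fingers":-1},{"x":0,"y":0,"z":0,"yaw":0,"fingers":-1},{"x":0,"y":0,"z":0,"yaw":0,"fingers":-1},{"x":0,"y":0,"z":0,"yaw":0,"fingers":-1}]' >/dev/null
python3 -c "
from h import *
need(.507,-.1525,.071,71.6)"
```

```text
t 3.45 pos [ 0.5077 -0.1527  0.0799] ang 71.77 tilt [ 0.001 -0.    -1.   ] shift cm [ 0.   -0.08  0.89] yaw 0.003 w 0.0004 F [-0.5  0.8  0.4] T [ 0.02 -0.   -0.03] ff 0.0
```

The fingers closed on nothing, so I'll look.

```bash
python3 - <<'E'
from h import *
a=get_image("side")[0][:,:,::-1];b=get_image("top")[0][:,:,::-1]
cv2.imwrite("pics/near2.png",np.hstack([cv2.resize(a[120:270,300:450],(400,400)),cv2.resize(b[160:280,420:540],(400,400))]))
E
```

```text
(no output)
```

View pics/near2.png

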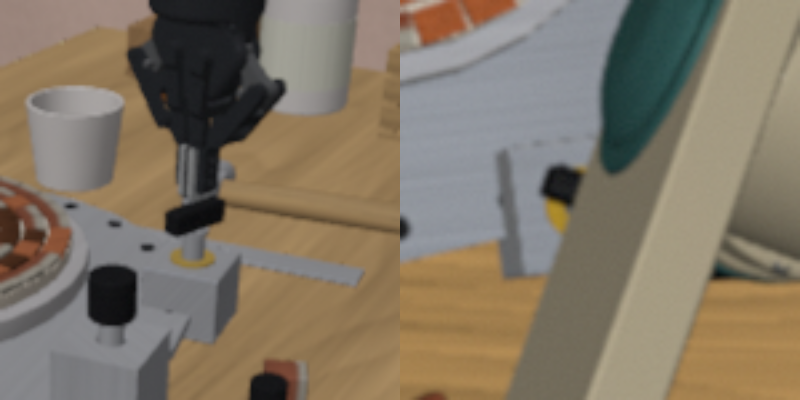

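The side crop shows the fingers shut at (200,170–195), ending at the bar's top edge. They are either above the bar or behind it, and depth will tell which.

```bash
python3 - <<'E'
from h import *
im,d=get_image("side")
c=camera_params("side");f=240/np.tan(np.radians(c["vertical_fov"])/2);R=np.array(c["R"]);t=np.array(c["t"])
def proj(X): q=R@np.array(X)+t;return (c["cx"]+f*q[0]/q[2],c["cy"]+f*q[1]/q[2]),q[2]
o=observe()
for dz in(0,-.011): print(proj(o["tcp_pos"]+[0,0,dz]))
print("bar",proj([.507,-.1525,.083]))
for v in range(172,212,2):
  for u in (373,376):
    z=d[v,u];X=R.T@(z*np.array([(u-c["cx"])/f,(v-c["cy"])/f,1])-t);print(v,u,im[v,u],X.round(4),end=" ")
  print()
E
```

```text
((np.float64(372.16210595098045), np.float64(202.71662735666098)), np.float64(0.8370614639542533))
((np.float64(371.85386280044156), np.float64(208.1233812738261)), np.float64(0.842267603497818))
bar ((np.float64(372.49837918122455), np.float64(201.0694443330841)), np.float64(0.8350007737730788))
172 373 [29 30 33] [ 0.5006 -0.1346  0.1462] 172 376 [20 21 23] [ 0.4968 -0.1388  0.1456] 
174 373 [27 29 31] [ 0.5016 -0.137   0.1416] 174 376 [20 21 22] [ 0.4963 -0.1381  0.1423] 
176 373 [77 78 78] [ 0.504  -0.1425  0.1357] 176 376 [29 31 32] [ 0.4986 -0.1436  0.1364] 
178 373 [78 79 79] [ 0.5044 -0.1438  0.1314] 178 376 [29 30 33] [ 0.4975 -0.1417  0.1335] 
180 373 [77 77 78] [ 0.5035 -0.1424  0.1283] 180 376 [27 28 31] [ 0.4973 -0.1417  0.1298] 
182 373 [74 75 76] [ 0.5037 -0.1433  0.1242] 182 376 [28 29 31] [ 0.4969 -0.1414  0.1261] 
184 373 [74 75 76] [ 0.5027 -0.1417  0.1211] 184 376 [26 28 31] [ 0.4971 -0.1424  0.122 ] 
186 373 [73 74 75] [ 0.5033 -0.1434  0.1166] 186 376 [29 29 33] [ 0.4973 -0.1431  0.1179] 
188 373 [71 71 72] [ 0.5024 -0.1419  0.1134] 188 376 [27 28 31] [ 0.4958 -
[... 325 characters left out ...]
  0.0941] 196 376 [23 22 25] [ 0.5013 -0.1541  0.0939] 
198 373 [20 22 23] [ 0.5031 -0.1458  0.0924] 198 376 [16 16 18] [ 0.4995 -0.151   0.0914] 
200 373 [14 15 16] [ 0.5022 -0.1443  0.0892] 200 376 [13 13 14] [ 0.4989 -0.1501  0.0879] 
202 373 [14 15 16] [ 0.5015 -0.1434  0.0857] 202 376 [11 11 12] [ 0.4987 -0.1503  0.0838] 
204 373 [12 13 15] [ 0.5011 -0.1431  0.0819] 204 376 [14 13 14] [ 0.4987 -0.1508  0.0797] 
206 373 [81 82 84] [ 0.5026 -0.1467  0.0762] 206 376 [117 117 120] [ 0.4978 -0.1494  0.0763] 
208 373 [114 115 119] [ 0.5017 -0.1452  0.0729] 208 376 [97 94 92] [ 0.4977 -0.1498  0.0722] 
210 373 [109 110 113] [ 0.5011 -0.1446  0.0692] 210 376 [98 96 98] [ 0.497  -0.1487  0.0687]
```

```bash
python3 - <<'E'
import cell
print([n for n in dir(cell) if n[0]!='_'], getattr(cell,'tcp_to_tips',None))
print(cell.observe().keys())
from h import *
# lowest finger point: depth points of scene within 25mm of tcp xy
im,d=get_image("side");c=camera_params("side");f=240/np.tan(np.radians(c["vertical_fov"])/2);R=np.array(c["R"]);t=np.array(c["t"])
v,u=np.mgrid[150:200,350:400];z=d[150:200,350:400]
X=((np.stack([(u-c["cx"])/f,(v-c["cy"])/f,np.ones_like(z)],-1)*z[...,None])-t)@R
p=observe()["tcp_pos"];m=np.hypot(X[...,0]-p[0],X[...,1]-p[1])<.03
for lo in np.arange(.095,.14,.004):
    k=m&(X[...,2]>=lo)&(X[...,2]<lo+.004);print(lo.round(3),k.sum(),X[k].mean(0).round(4),u[k].min() if k.any() else 0,u[k].max() if k.any() else 0)
E
```

```text
['PlanningError', 'camera_params', 'close_job', 'get_image', 'observe', 'tcp_to_tips'] 0.011
dict_keys(['clock', 'qpos', 'joint_velocities', 'joint_efforts', 'tcp_pos', 'eef_rot', 'wrist_force', 'wrist_torque', 'finger_force', 'width'])
0.095 2 [ 0.5052 -0.1415  0.0954] 368 374
0.099 18 [ 0.5028 -0.1485  0.1016] 367 380
0.103 18 [ 0.5055 -0.1429  0.1053] 367 379
0.107 31 [ 0.5039 -0.1445  0.109 ] 366 381
0.111 35 [ 0.5022 -0.1449  0.1131] 366 381
0.115 30 [ 0.5036 -0.1444  0.1171] 366 381
0.119 34 [ 0.5024 -0.1449  0.121 ] 366 382
0.123 32 [ 0.5026 -0.1443  0.1248] 367 382
0.127 38 [ 0.5017 -0.1452  0.1289] 367 382
0.131 30 [ 0.5026 -0.1447  0.1329] 367 382
0.135 30 [ 0.5033 -0.1438  0.1366] 367 382
0.139 23 [ 0.5057 -0.1414  0.1409] 365 379
```

Depth puts the shut tips at z≈0.100, while the reported pose implies 0.069. The real tips are therefore about 31 mm higher than the reading says, though laterally right. I'll open, go down another 3.1 cm and grip again.

```bash

python3 -m inch '[{"x":0,"y":0,"z":0,"yaw":0,"fingers":0},{"x":0,"y":0,"z":0,"yaw":0,"fingers":0},{"x":0,"y":0,"z":0,"yaw":0,"fingers":0},{"x":0,"y":0,"z":0,"yaw":0,"fingers":0},{"x":0,"y":0,"z":0,"yaw":0,"fingers":0}]' | tail -2
python3 -m inch '[{"x":0,"y":-0.08,"z":1,"yaw":0,"fingers":0},{"x":0,"y":0,"z":1,"yaw":0,"fingers":0},{"x":0,"y":0,"z":0.6,"yaw":0,"fingers":0},{"x":0,"y":0,"z":0.5,"yaw":0,"fingers":0}]'
python3 -m inch '[{"x":0,"y":0,"z":0,"yaw":0,"fingers":-1},{"x":0,"y":0,"z":0,"yaw":0,"fingers":-1},{"x":0,"y":0,"z":0,"yaw":0,"fingers":-1},{"x":0,"y":0,"z":0,"yaw":0,"fingers":-1},{"x":0,"y":0,"z":0,"yaw":0,"fingers":-1},{"x":0,"y":0,"z":0,"yaw":0,"fingers":-1}]' >/dev/null
python3 -c "
from h import *
need(.507,-.1525,.041,71.6)"
```

```text
width: 0.0429
finger_force: 0.0
clock: 4.4
tcp_pos: [0.506, -0.1521, 0.0466]
eef_rot: [-0.001, 0.81, 0.586, -0.001]
wrist_force: [-0.4, 0.4, 0.3]
width: 0.0428
finger_force: 0.0
t 4.9 pos [ 0.5073 -0.1526  0.0484] ang 71.78 tilt [ 0.001 -0.001 -1.   ] shift cm [-0.   -0.03  0.74] yaw 0.003 w 0.0151 F [ 5.7 -0.9 -5.7] T [-0.28 -0.82 -0.01] ff 58.6
```

Gripped at a width of 15 mm. I'll push down in small steps.

```bash

python3 -m inch '[{"x":0,"y":0,"z":0.2,"yaw":0,"fingers":-1},{"x":0,"y":0,"z":0.2,"yaw":0,"fingers":-1},{"x":0,"y":0,"z":0.2,"yaw":0,"fingers":-1},{"x":0,"y":0,"z":0.15,"yaw":0,"fingers":-1},{"x":0,"y":0,"z":0,"yaw":0,"fingers":-1}]' |sed -n 2,4p
python3 -m inch '[{"x":0,"y":0,"z":0.1,"yaw":0,"fingers":-1},{"x":0,"y":0,"z":0,"yaw":0,"fingers":-1}]' |sed -n 2,4p
python3 -m inch '[{"x":0,"y":0,"z":0.1,"yaw":0,"fingers":-1},{"x":0,"y":0,"z":0,"yaw":0,"fingers":-1}]' |sed -n 2,4p
```

```text
tcp_pos: [0.5073, -0.1526, 0.0412]
eef_rot: [0.001, 0.81, 0.586, 0.0]
wrist_force: [3.0, -0.5, 2.5]
tcp_pos: [0.5073, -0.1526, 0.0402]
eef_rot: [0.001, 0.81, 0.586, 0.0]
wrist_force: [4.1, -0.7, 3.3]
tcp_pos: [0.5074, -0.1526, 0.04]
eef_rot: [0.001, 0.81, 0.586, 0.0]
wrist_force: [0.9, -0.5, 8.8]
```

```bash

python3 -m inch '[{"x":0,"y":0,"z":0.1,"yaw":0,"fingers":-1},{"x":0,"y":0,"z":0,"yaw":0,"fingers":-1}]' |sed -n 2,4p
python3 -m inch '[{"x":0,"y":0,"z":0.1,"yaw":0,"fingers":-1},{"x":0,"y":0,"z":0,"yaw":0,"fingers":-1}]' |sed -n 2,4p
```

```text
tcp_pos: [0.5075, -0.1527, 0.0399]
eef_rot: [0.001, 0.81, 0.586, 0.001]
wrist_force: [-1.3, -0.0, 14.7]
tcp_pos: [0.5076, -0.1527, 0.0397]
eef_rot: [0.001, 0.81, 0.586, 0.001]
wrist_force: [-3.2, 1.0, 19.7]
```

It is at the stop: the force rises with no further motion. I'll ease off and turn clockwise 1.12 rad.

```bash

python3 -m inch '[{"x":0,"y":0,"z":-0.2,"yaw":0,"fingers":-1},{"x":0,"y":0,"z":0,"yaw":0.1,"fingers":-1},{"x":0,"y":0,"z":0,"yaw":0.1,"fingers":-1},{"x":0,"y":0,"z":0,"yaw":0.1,"fingers":-1},{"x":0,"y":0,"z":0,"yaw":0.1,"fingers":-1},{"x":0,"y":0,"z":0,"yaw":0.1,"fingers":-1},{"x":0,"y":0,"z":0,"yaw":0.1,"fingers":-1}]' |sed -n 2,4p
python3 -m inch '[{"x":0,"y":0,"z":0,"yaw":0.1,"fingers":-1},{"x":0,"y":0,"z":0,"yaw":0.1,"fingers":-1},{"x":0,"y":0,"z":0,"yaw":0.1,"fingers":-1},{"x":0,"y":0,"z":0,"yaw":0.1,"fingers":-1},{"x":0,"y":0,"z":0,"yaw":0.1,"fingers":-1},{"x":0,"y":0,"z":0,"yaw":0,"fingers":-1},{"x":0,"y":0,"z":0,"yaw":0,"fingers":-1}]' |sed -n 2,4p
python3 -c "
from h import *
need(.507,-.1525,.040,7.8)"
```

```text
tcp_pos: [0.5077, -0.1527, 0.04]
eef_rot: [0.001, 0.948, 0.318, 0.001]
wrist_force: [2.5, -1.3, 7.6]
tcp_pos: [0.5078, -0.1529, 0.0401]
eef_rot: [0.001, 0.997, 0.076, 0.001]
wrist_force: [3.1, -1.3, 7.0]
t 7.15 pos [ 0.5078 -0.1529  0.0401] ang 8.72 tilt [ 0.003 -0.001 -1.   ] shift cm [-0.07 -0.05  0.01] yaw 0.016 w 0.0153 F [ 3.1 -1.3  7. ] T [-0.08 -0.56 -0.09] ff 59.6
```

```bash

python3 -m inch '[{"x":0,"y":0,"z":0,"yaw":0.016,"fingers":-1},{"x":0,"y":0,"z":0,"yaw":0,"fingers":-1},{"x":0,"y":0,"z":0,"yaw":0,"fingers":0},{"x":0,"y":0,"z":0,"yaw":0,"fingers":0},{"x":0,"y":0,"z":0,"yaw":0,"fingers":0},{"x":0,"y":0,"z":0,"yaw":0,"fingers":0},{"x":0,"y":0,"z":-1,"yaw":0,"fingers":0},{"x":0,"y":0,"z":-3,"yaw":0,"fingers":0},{"x":0,"y":0,"z":-4,"yaw":0,"fingers":0},{"x":0,"y":0,"z":-3,"yaw":0,"fingers":0}]' |tail -5
python3 -m inch '[{"x":0,"y":-3.7,"z":0,"yaw":0,"fingers":0.2},{"x":0,"y":-3.7,"z":0,"yaw":0,"fingers":0.2},{"x":0,"y":-3.7,"z":0,"yaw":0,"fingers":0.2},{"x":0,"y":-3.7,"z":0,"yaw":0,"fingers":0.2},{"x":0,"y":0,"z":0,"yaw":0,"fingers":0.2},{"x":0,"y":0,"z":0,"yaw":0,"fingers":0.2}]'>/dev/null
python3 - <<'E'
from h import *
need(.487,-.005,.060,7.8)
a=get_image("side")[0][:,:,::-1];b=get_image("top")[0][:,:,::-1]
cv2.imwrite("pics/s3.png",a);cv2.imwrite("pics/t3.png",b)
cv2.imwrite("pics/near3.png",np.hstack([cv2.resize(a[110:260,300:450],(400,400)),cv2.resize(b[170:290,400:520],(400,400))]))
E
```

```text
tcp_pos: [0.5068, -0.1524, 0.1519]
eef_rot: [0.0, 0.998, 0.068, 0.0]
wrist_force: [0.3, -0.4, 0.2]
width: 0.0428
finger_force: 0.0
t 8.48 pos [ 0.4864 -0.0043  0.1496] ang 8.03 tilt [ 0.001 -0.    -1.   ] shift cm [0.05 0.08 8.96] yaw 0.004 w 0.0515 F [-0.1 -0.3 -0.1] T [-0.04 -0.    0.  ] ff 0.0
```

View pics/near3.png

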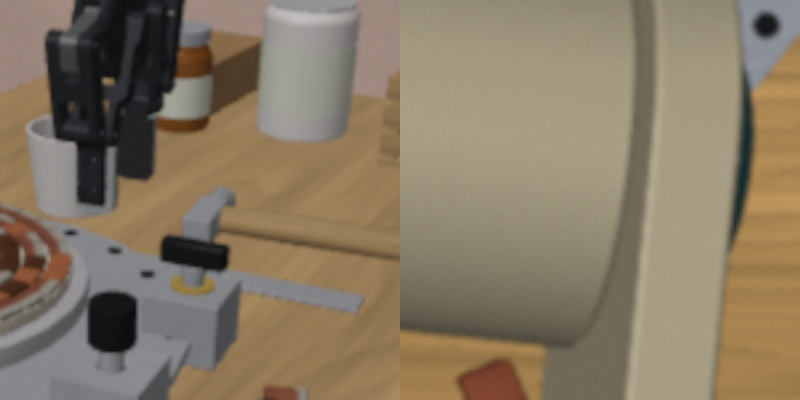

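The side crop shows the bar at (195,252), now pushed down and pointing at the wheel, and the gripper above the pin at (112,320). Next I'll check the bar's angle and height numerically and take the fingertip height from depth.

```bash
python3 - <<'E'
from h import *
a=cv2.imread("pics/s3.png")
c=dark(a,(355,195,392,216));r=cv2.minAreaRect(c);print(r)
(x,y),(w,h),g=r;g=np.radians(g if w>h else g+90);L=max(w,h)/2;e=np.array([np.cos(g),np.sin(g)])*(L-1)
P=[plane("side",*(np.array([x,y])+s*e),.076) for s in(-1,1)]
dd=P[0]-P[1];print(P,np.degrees(np.arctan2(dd[1],dd[0])),np.linalg.norm(dd),"ctr",(P[0]+P[1])/2)
# block top front edge & height: z where ray through centre closest to axis
o,d=ray("side",x,y);s=np.dot(np.array([.507,-.1525])-o[:2],d[:2])/np.dot(d[:2],d[:2]);print("z at axis",(o+s*d))
# tips by depth
im,dp=get_image("side");cp=camera_params("side");f=240/np.tan(np.radians(cp["vertical_fov"])/2);R=np.array(cp["R"]);t=np.array(cp["t"])
v,u=np.mgrid[0:480,0:640];X=((np.stack([(u-cp["cx"])/f,(v-cp["cy"])/f,np.ones_like(dp)],-1)*dp[...,None])-t)@R
p=observe()["tcp_pos"];m=(np.hypot(X[...,0]-p[0],X[...,1]-p[1])<.05)&(X[...,2]>.11)
z=X[m][:,2];print("tip z",np.sort(z)[[0,3,10,20]],"tcp",p)
for lo in np.arange(.15,.2,.01):
  k=m&(X[...,2]>lo)&(X[...,2]<lo+.01);q=X[k];
  e2=np.array([-.1397,.99]);
  if len(q):print(lo.round(2),len(q),"along close axis min/max",((q[:,:2]-p[:2])@e2).min().round(4),((q[:,:2]-p[:2])@e2).max().round(4))
E
```

```text
((372.4864807128906, 204.58108520507812), (24.16665267944336, 9.535140991210938), 9.462322235107422)
[array([ 0.52786745, -0.14908708,  0.076     ]), array([ 0.48572272, -0.15582333,  0.076     ])] 9.081132621265906 0.04267968391986198 ctr [ 0.50679509 -0.1524552   0.076     ]
z at axis [ 0.50668398 -0.15265212  0.07592033]
tip z [0.17202444 0.17245589 0.17319821 0.17395757] tcp [ 0.48672146 -0.00659124  0.14916096]
0.17 119 along close axis min/max -0.0315 0.039
0.18 192 along close axis min/max -0.0287 0.043
0.19 193 along close axis min/max -0.0322 0.0424
0.2 203 along close axis min/max -0.036 0.042
```

The bar checks out: its angle is about 8–9° and it dropped 8 mm. Now to the pin, where a reported TCP z of 0.054 corresponds to tips at about 0.075.

```bash

python3 -m inch '[{"x":0,"y":0,"z":2.5,"yaw":0,"fingers":0.2},{"x":0,"y":0,"z":0,"yaw":0,"fingers":0.2},{"x":0,"y":0,"z":0,"yaw":0,"fingers":0.2}]'
python3 -c "
from h import *
need(.487,-.005,.054,7.8)"
```

```text
clock: 8.88
tcp_pos: [0.4858, -0.0067, 0.1229]
eef_rot: [-0.0, 0.998, 0.068, -0.002]
wrist_force: [0.6, 0.7, 0.6]
width: 0.051
finger_force: 0.0
t 8.88 pos [ 0.4858 -0.0067  0.1229] ang 7.74 tilt [-0.003  0.    -1.   ] shift cm [ 0.17 -0.15  6.89] yaw -0.001 w 0.051 F [0.6 0.7 0.6] T [ 0.02 -0.   -0.01] ff 0.0
```

```bash

python3 -m inch '[{"x":0.12,"y":-0.12,"z":2,"yaw":0,"fingers":0.2},{"x":0,"y":0,"z":2,"yaw":0,"fingers":0.2},{"x":0,"y":0,"z":1.5,"yaw":0,"fingers":0.2},{"x":0,"y":0,"z":1,"yaw":0,"fingers":0.2},{"x":0,"y":0,"z":0.4,"yaw":0,"fingers":0.2},{"x":0,"y":0,"z":0,"yaw":0,"fingers":0.2},{"x":0,"y":0,"z":0,"yaw":0,"fingers":0.2}]'
python3 - <<'E'
from h import *
need(.487,-.005,.054,7.8)
a=get_image("side")[0][:,:,::-1]
cv2.imwrite("pics/s4.png",cv2.resize(a[150:290,280:420],(560,560)))
E
```

```text
clock: 9.47
tcp_pos: [0.4883, -0.0047, 0.0559]
eef_rot: [0.0, 0.998, 0.068, 0.001]
wrist_force: [0.3, 0.6, -0.1]
width: 0.0512
finger_force: 0.0
t 9.47 pos [ 0.4883 -0.0047  0.0559] ang 7.82 tilt [ 0.001 -0.    -1.   ] shift cm [-0.13  0.02  0.19] yaw 0.0 w 0.0512 F [ 0.3  0.6 -0.1] T [ 0.04 -0.01 -0.02] ff 0.0
```

View pics/s4.png

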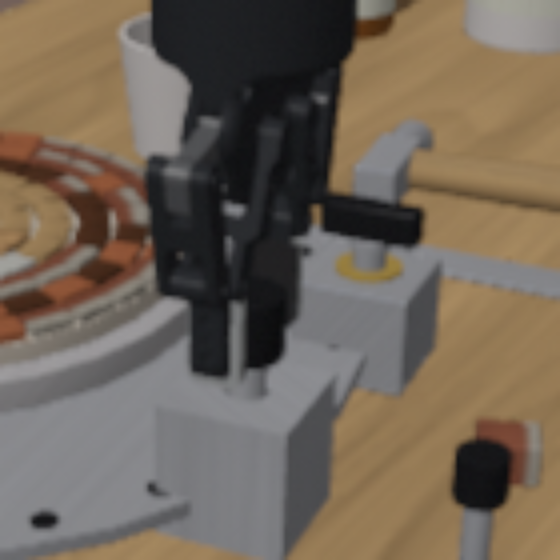

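The near finger is at (220,340) beside the head at (265,325), level with it and clear of the block top. I'll close.

```bash

python3 -m inch '[{"x":-0.05,"y":0,"z":0,"yaw":0,"fingers":-1},{"x":0,"y":0,"z":0,"yaw":0,"fingers":-1},{"x":0,"y":0,"z":0,"yaw":0,"fingers":-1},{"x":0,"y":0,"z":0,"yaw":0,"fingers":-1},{"x":0,"y":0,"z":0,"yaw":0,"fingers":-1},{"x":0,"y":0,"z":0,"yaw":0,"fingers":-1}]'
python3 -c "
from h import *
need(.487,-.005,.054,7.8)"
```

```text
clock: 10.02
tcp_pos: [0.4879, -0.0045, 0.056]
eef_rot: [0.0, 0.998, 0.068, 0.001]
wrist_force: [-1.3, 0.0, 6.3]
width: 0.0286
finger_force: 58.9
t 10.02 pos [ 0.4879 -0.0045  0.056 ] ang 7.84 tilt [ 0.002 -0.    -1.   ] shift cm [-0.09  0.04  0.2 ] yaw 0.001 w 0.0286 F [-1.3  0.   6.3] T [ 0.1   0.17 -0.02] ff 58.9
```

```bash

python3 -m inch '[{"x":0,"y":0,"z":-0.2,"yaw":0,"fingers":-1},{"x":0,"y":0,"z":-0.2,"yaw":0,"fingers":-1},{"x":0,"y":0,"z":-0.2,"yaw":0,"fingers":-1},{"x":0,"y":0,"z":0,"yaw":0,"fingers":-1},{"x":0,"y":0,"z":0,"yaw":0,"fingers":-1}]'
python3 -c "
from h import *
need(.487,-.005,.091,7.8)"
```

```text
clock: 10.43
tcp_pos: [0.4871, -0.0045, 0.0608]
eef_rot: [0.0, 0.998, 0.068, -0.0]
wrist_force: [0.1, -0.8, -1.1]
width: 0.0287
finger_force: 59.2
t 10.43 pos [ 0.4871 -0.0045  0.0608] ang 7.84 tilt [-0. -0. -1.] shift cm [-0.01  0.05 -3.02] yaw 0.001 w 0.0287 F [ 0.1 -0.8 -1.1] T [ 0.   -0.17 -0.01] ff 59.2
```

```bash

python3 -m inch '[{"x":0,"y":0,"z":-0.3,"yaw":0,"fingers":-1},{"x":0,"y":0,"z":-0.3,"yaw":0,"fingers":-1},{"x":0,"y":0,"z":-0.3,"yaw":0,"fingers":-1},{"x":0,"y":0,"z":-0.3,"yaw":0,"fingers":-1},{"x":0,"y":0,"z":0,"yaw":0,"fingers":-1}]'
python3 -m inch '[{"x":0,"y":0,"z":-0.3,"yaw":0,"fingers":-1},{"x":0,"y":0,"z":-0.3,"yaw":0,"fingers":-1},{"x":0,"y":0,"z":-0.3,"yaw":0,"fingers":-1},{"x":0,"y":0,"z":-0.3,"yaw":0,"fingers":-1},{"x":0,"y":0,"z":0,"yaw":0,"fingers":-1},{"x":0,"y":0,"z":0,"yaw":0,"fingers":-1}]'
python3 - <<'E'
from h import *
need(.487,-.005,.091,7.8)
a=get_image("side")[0][:,:,::-1];cv2.imwrite("pics/s5f.png",a)
cv2.imwrite("pics/s5.png",cv2.resize(a[180:270,300:390],(540,540),interpolation=cv2.INTER_NEAREST))
E
```

```text
clock: 10.85
tcp_pos: [0.4874, -0.0045, 0.0737]
eef_rot: [0.0, 0.998, 0.068, 0.0]
wrist_force: [-0.1, 0.4, -2.0]
width: 0.0283
finger_force: 59.3
clock: 11.35
tcp_pos: [0.4872, -0.0045, 0.0851]
eef_rot: [0.0, 0.998, 0.068, 0.0]
wrist_force: [-0.1, -0.5, -1.8]
width: 0.0287
finger_force: 59.3
t 11.35 pos [ 0.4872 -0.0045  0.0851] ang 7.84 tilt [ 0. -0. -1.] shift cm [-0.03  0.05 -0.59] yaw 0.001 w 0.0287 F [-0.1 -0.5 -1.8] T [-0.06 -0.11  0.01] ff 59.3
```

View pics/s5.png

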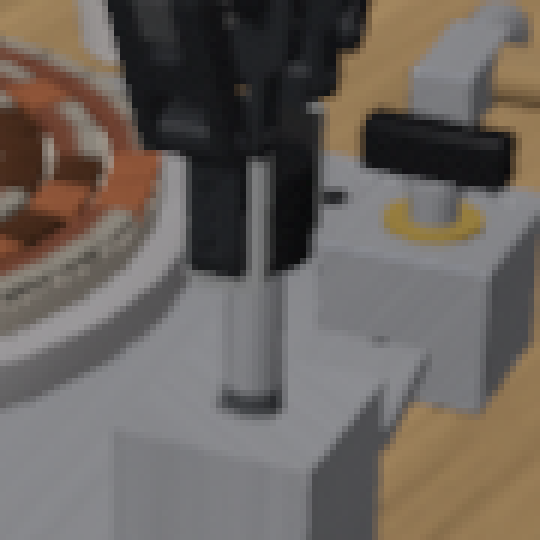

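The side crop shows the dark band at (250,402) just out at the bore's mouth, which fits a 29 mm lift. I'll raise another 6 mm.

```bash

python3 -m inch '[{"x":0,"y":0,"z":-0.2,"yaw":0,"fingers":-1},{"x":0,"y":0,"z":-0.2,"yaw":0,"fingers":-1},{"x":0,"y":0,"z":-0.2,"yaw":0,"fingers":-1},{"x":0,"y":0,"z":0,"yaw":0,"fingers":-1},{"x":0,"y":0,"z":0,"yaw":0,"fingers":-1},{"x":0,"y":0,"z":0,"yaw":0,"fingers":-1}]'
python3 - <<'E'
from h import *
need(.487,-.005,.091,7.8)
a=get_image("side")[0][:,:,::-1]
cv2.imwrite("pics/s6.png",cv2.resize(a[180:270,300:390],(540,540),interpolation=cv2.INTER_NEAREST))
# band rows on rod: height on the axis
for v in range(236,254):
    o,d=ray("side",341.5,v);s=np.dot(np.array([.487,-.005])-o[:2],d[:2])/np.dot(d[:2],d[:2]);print(v,a[v,338:345].mean().round(),((o+s*d)[2]*1000).round(1),end=" | ")
E
```

```text
clock: 11.9
tcp_pos: [0.4871, -0.0045, 0.0909]
eef_rot: [0.0, 0.998, 0.068, 0.0]
wrist_force: [0.4, -0.0, -1.9]
width: 0.0286
finger_force: 59.3
t 11.9 pos [ 0.4871 -0.0045  0.0909] ang 7.84 tilt [ 0. -0. -1.] shift cm [-0.02  0.05 -0.01] yaw 0.001 w 0.0286 F [ 0.4 -0.  -1.9] T [-0.05 -0.01 -0.01] ff 59.3
236 119.0 80.0 | 237 119.0 78.2 | 238 119.0 76.4 | 239 118.0 74.6 | 240 118.0 72.8 | 241 115.0 71.0 | 242 91.0 69.1 | 243 63.0 67.3 | 244 61.0 65.5 | 245 79.0 63.6 | 246 106.0 61.8 | 247 116.0 59.9 | 248 115.0 58.1 | 249 121.0 56.2 | 250 133.0 54.4 | 251 139.0 52.5 | 252 139.0 50.6 | 253 139.0 48.8 |
```

View pics/s6.png

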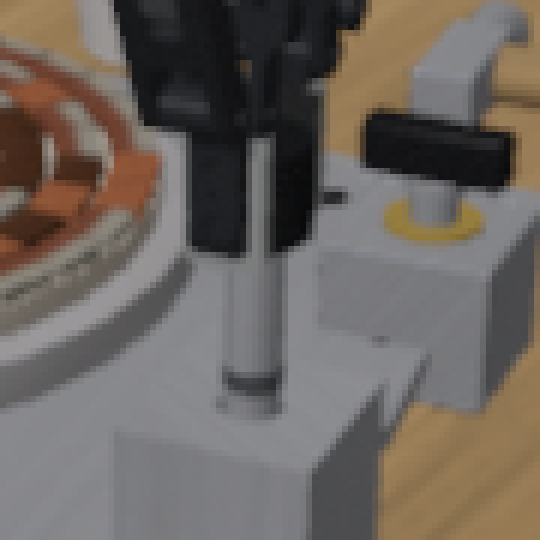

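The band, at (250,383), is fully clear of the bore with bare rod below it. Its centre height works out at about 70 mm, which matches 15 mm of rod still in the bore. The pin is held steady with only its weight on the wrist, so I'll hand in.

```bash
python3 -c "
from cell import *
print(close_job())"
```

```text
the job is handed in; nothing more can be done
None
```

I handed the job in at about 12 s: brake screw pushed fully down and turned square to its block, then the pin drawn up 35 mm with its band clear and about 15 mm of rod left in the bore, and still held.

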